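# Step the photometer's filter selector four clicks on with the head lifted

### The job

Set the filter photometer for its next reading: raise the reading head fully by its red paddle, turn the black selector knob exactly four clicks clockwise seen from above and let it rest there (its shaft is springy, so feel for the clicks), then lower the head gently all the way down again. Do not turn the selector while the head is down, and leave the two vials and the dropper bottle beside the instrument where they stand.

Things in the scene. Friction and masses are not known exactly. Their poses are not given: they have to be found in the camera images.
- photometer: Filter photometer, fixed to the table: white box 130 (x) x 260 (y) x 45 mm high, blue band. Origin at the centre of its underside; -x is its front (towards the robot at yaw 0), z up. Selector axis at x 0, y -70 mm; reading head at y +80 mm over a petri dish (59 mm wide, top at z 59 mm) fixed on it.
- selector: The knob. 8 positions, a click = 30 degrees apart, a black dot on the box at each; stops at both ends; starts at rest in one of the first three. It drives a notched wheel through a springy shaft (0.22 N m/rad): the knob runs 25 to 45 degrees ahead (differs each time) before the wheel snaps on a notch, felt as a drop in torque. Let go, it springs back to the notch reached.
- selector_grip (a point): Grip point on the knob's vertical axis, 33 mm above the box top (z 78 mm). The knob is a black bar 46 long, 14 mm thick between its flat sides, from 8 to 47 mm above the box top, on a grey skirt 72 mm in diameter (top 8 mm above the box) that turns with it. x axis: along the bar to its end with the white line. Turn at most 1.5 rad a grasp.
- selector_pointer (a point): Outer end of the white pointer line on the skirt, 34 mm from the selector's axis, 8 mm above the box top; turns with the knob. One click moves it 18 mm, four clicks 59 mm in a straight line from the start.
- head (a joint): Angle of the reading head's arm in rad: 0 = fully down (level; starts here), 0.55 = fully raised, at its stop. A stiff pivot (0.1 N m, about 1 N at the paddle): it stays where it is left.
- head_paddle (a point): Centre of the red paddle at the arm's end, 122 mm from the pivot; when down 75 mm above the table and 24 mm in front of the box. 36 long (along the arm) x 12 wide (y) x 14 mm high, nothing beneath it. x axis: along the arm to the pivot; y: across the paddle, level, parallel to the pivot's axis. Raised, it is 64 mm higher and 18 mm further back.
- head_pivot (a point): The head's pivot, on the box, 75 mm above the table, at x +33, y +80 mm of the photometer; its axis is the photometer's y. The arm points to the photometer's -x when down and its end swings up.
- vial_green: Bystander: small brown vial with a green cap, 21 x 21 x 45 mm, standing in front of the photometer. Origin at the centre of its underside.
- dropper_brown: Bystander: brown dropper bottle with a white tip, 32 x 31 x 86 mm, standing at the photometer's -y side. Origin at the centre of its underside.
- vial_white: Bystander: small white vial with a grey cap, 21 x 21 x 45 mm, standing at the photometer's +y side. Origin at the centre of its underside.

How it is judged:
By the outcome, as a careful person would: the job done as asked, in the order asked, and still so for the second after the job is handed in, with the robot touching nothing.
It also fails if it takes over 72 s, if anything falls off the work surface, if the arm or the gripper's body presses on something with over 40 N, if the wrist force passes 120 N, or if a joint passes its speed limit or range.

### The arm

A 7-joint arm with a two-finger parallel gripper is mounted at the origin on a cart in front of the work surface, level with it; the furniture and walls round the work are solid. World frame = base frame: x ahead of the robot, y to its left, z up, the work surface at z = 0. Lengths are in m, angles in rad, forces in N, time in s.
With the tool pointing down it reaches from about 0.425 to 0.95 m from the base axis. Payload 16.7 kg.
Tool frame: the origin (TCP) lies midway between the tips of the shut fingers; the grasp point (between the pads) lies 19 mm behind it; z points along the fingers, y is the line along which they close (so a half turn about z gives the same grasp; the last joint's range is limited). The gripper opens to 94 mm and grips with 3 to 60 N. Pads are 16 mm wide; open, the fingers measure 119 mm over their backs; the gripper's body (75 mm by 177 mm) begins 78 mm behind the grasp point.
Start: joints at [-1.437, 0.426, 0.074, 1.606, -0.034, 1.111, -0.067], TCP at [0.189, 0.648, 0.205] pointing down, gripper open.
Joint ranges: [-2.85, 2.85], [-0.5, 2.14], [-1.23, 1.37], [0.21, 2.46], [-1.02, 4.16], [0.16, 2.05], [-2.73, 2.73]. Speed limits (rad/s): [1.89, 1.89, 2.39, 2.39, 3.01, 3.01, 3.01].

### API

Orientations are given as a unit quaternion [x, y, z, w].
In Python, from workcell import robot gives the robot as it stands.
- The arm moves only by the tool arm_command, never from a script. Its argument "steps" is one flat list of numbers, 7 for each row, row after row: the closure, from -1 (fully open) to 1 (shut), so that 0 is half open, then the shift along the tool's x, y, z each as a share of 1 m, from -1 to 1, then the turn, a rotation vector about the tool's x, y, z each as a share of 90 degrees, from -1 to 1. In form: [fingers, x, y, z, wx, wy, wz, fingers, x, y, z, wx, wy, wz, ...]. A call has exactly 5 rows; each row shifts and turns the commanded pose from where the row before left it, along the tool's axes as they then stand; what a row does not reach is not made up. A row lasts 1/8 s, in which the tool goes at most 62.5 mm and 10.7 degrees, less where a joint would pass 70% of its speed; a pose out of reach is approached as far as the arm can. A call with a number of a shift or a turn outside -1 to 1 is refused whole. A call with a gripper value outside its range is refused whole. The fingers move at their own pace and stop on an object; the grip force is fixed at half the most. Time passes only in rows, so rows that do not move let the fingers close, or fill a call up. It gives the time, the measured TCP pose, the force, the opening and the grip force at its end, in the units of the state.
- robot.read_state(): the state, without advancing time (a new reading comes with each control period).
- robot.camera(name): name is "side" or "top"; returns the picture (480x640x3 uint8, blue, green, red); there is no depth.
- robot.camera_params(name): a dict with "mtx" (3x3 intrinsics, pixels), "k1" (the pictures are not rectified: a ray, as slopes to the right and down, at radius r is drawn at 1 + k1 r^2 times it, then the intrinsics apply), "R" (3x3) and "t" (3): a world point X has camera coordinates R X + t. Camera axes: x right, y down, z forward; pixel columns grow to the right and rows downward; lengths in m; the calibration is good to about 2 mm. A picture is of the moment at which its call begins. camera_params takes no time and is no camera call.
- robot.finish_job(): hands the job in; it is judged then, once.
The state is a dict: "t": time; "joints": joint angles; "dq": joint speeds; "joint_torque": joint torques, N m; "tool_pos": TCP position; "ee_rot": TCP orientation; "wrist_force": force on the tool from outside, world axes, zero at the start; "ft_torque": the same for the moment, N m; "finger_gap": opening from 0.0 (shut) to 1.0 (fully open); "gripper_force": force on a finger pad.
Only numpy, scipy, OpenCV 4.12 (cv2) and the standard library are available. Lean on these libraries where they do the work, as an engineer would, in place of code of your own. Each camera call takes 0.05 s, during which the arm holds its last target. There are 200 camera calls.

## Working session

There is one attempt and no reset: what is moved stays moved. The work goes in short steps, Python scripts to look and compute and a tool call to move; the robot and the scene stay as the last step left them, time stands still between calls to the robot, and variables do not carry over. Pictures are saved under pics/ and viewed, at most 10 in all, crops included, and the job is handed in when it is done.

Besides the shell and the picture viewer there is one more tool, called after "Call:" as name(argument=value, ...) on one line, values as JSON. arm_command: Moves the arm, as the interface text tells. Shift numbers are shares of 1 m and turn numbers shares of 90 degrees, none past 1 either way. Its arguments: {"type":"object","properties":{"steps":{"type":"array"}},"required":["steps"]}

```bash
mkdir -p pics; ls
python3 - <<'E'
from workcell import robot
import cv2
s=robot.read_state();print({k:s[k] for k in("t","tool_pos","ee_rot","finger_gap","wrist_force")})
for n in("top","side"):
    cv2.imwrite(f"pics/{n}0.png",robot.camera(n));p=robot.camera_params(n);print(n,p)
E
```

```text
pics
{'t': 0.0, 'tool_pos': array([0.18893387, 0.64757131, 0.20480201]), 'ee_rot': array([ 1.41436925e-01,  9.89947076e-01, -6.18882087e-04, -2.10965258e-05]), 'finger_gap': 1.0009937747367434, 'wrist_force': array([-0.4252159 , -0.01908955, -0.24000452])}
top {'mtx': array([[439.13673695,   0.        , 315.58175982],
       [  0.        , 439.13673695, 234.18979475],
       [  0.        ,   0.        ,   1.        ]]), 'k1': -0.06929393116767399, 'R': array([[ 0.01657264, -0.99915395,  0.03763963],
       [-0.99728593, -0.01921908, -0.07107316],
       [ 0.07173643, -0.03635961, -0.99676069]]), 't': array([-0.00636291,  0.51490739,  0.9351322 ])}
side {'mtx': array([[474.58496487,   0.        , 312.88300348],
       [  0.        , 474.58496487, 242.09409533],
       [  0.        ,   0.        ,   1.        ]]), 'k1': 0.04169956285498751, 'R': array([[ 0.99964287, -0.02611863, -0.00565225],
       [-0.02047333, -0.61258827, -0.79013698],
       [ 0.0171748 ,  0.78997052, -0.61290423]]), 't': array([-0.52847867,  0.06951059,  0.8701603 ])}
```

View pics/top0.png

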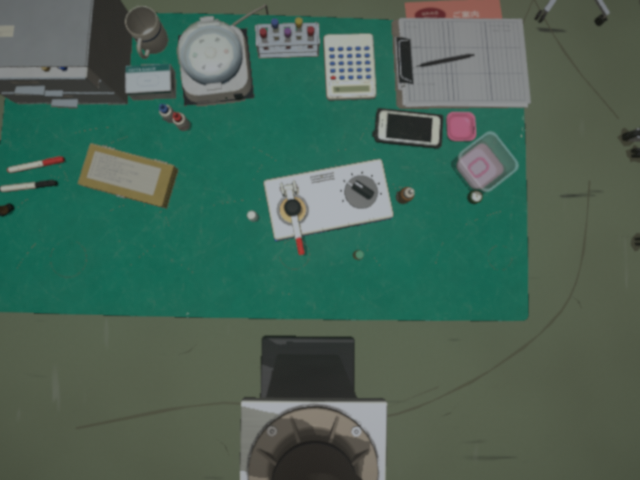

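View pics/side0.png

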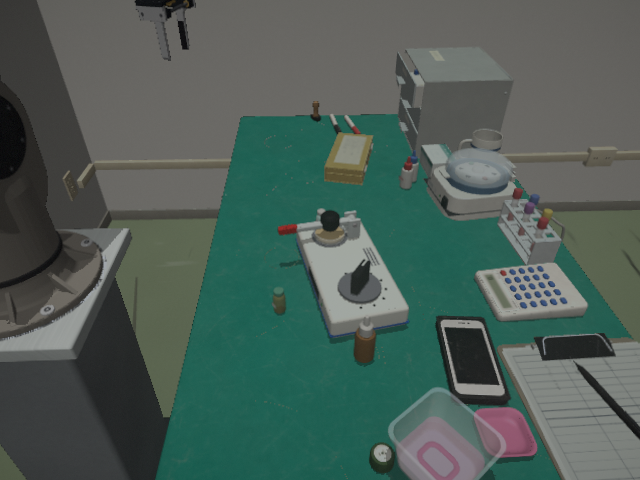

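Top view: box corners about (265,180), (383,160), (393,217), (275,238); red paddle about (301,245); knob about (361,191); dropper (405,195); green vial (359,255); white vial (252,215). In the side view the paddle is about (289,230) and the knob about (360,280).

```bash
cat > h.py <<'E'
import numpy as np, cv2
from workcell import robot
from scipy.spatial.transform import Rotation as Ro
def ray(n,uv):
    p=robot.camera_params(n);K=p["mtx"]
    d=np.array([-0.,0,0,0,0]);d[0]=p["k1"]
    x=cv2.undistortPoints(np.array([[uv]],float),K,d)[0,0]
    R=p["R"];return -R.T@p["t"],R.T@np.array([x[0],x[1],1.])
def onz(n,uv,z):
    o,d=ray(n,uv);return o+d*(z-o[2])/d[2]
def two(a,b):
    (o1,d1),(o2,d2)=ray("top",a),ray("side",b)
    d1/=np.linalg.norm(d1);d2/=np.linalg.norm(d2)
    s=np.linalg.lstsq(np.c_[d1,-d2],o2-o1,rcond=None)[0]
    p,q=o1+s[0]*d1,o2+s[1]*d2
    return (p+q)/2,np.linalg.norm(p-q)
def proj(n,X):
    p=robot.camera_params(n);d=np.array([p["k1"],0,0,0,0])
    return cv2.projectPoints(np.array([X],float),cv2.Rodrigues(p["R"])[0],p["t"],p["mtx"],d)[0][0,0]
def mask_c(m,box):
    x0,y0,x1,y1=box;k=np.zeros_like(m);k[y0:y1,x0:x1]=m[y0:y1,x0:x1]
    n,l,st,c=cv2.connectedComponentsWithStats(k);i=1+np.argmax(st[1:,4]);return c[i],st[i,4],(l==i)
def red(im):
    b,g,r=[im[...,i].astype(int) for i in range(3)];return ((r>110)&(g<70)&(b<80)).astype(np.uint8)
E
python3 - <<'E'
from h import *
np.set_printoptions(precision=4,suppress=True)
t=cv2.imread("pics/top0.png");s=cv2.imread("pics/side0.png")
hsv=cv2.cvtColor(t,cv2.COLOR_BGR2HSV)
w=((hsv[...,1]<40)&(hsv[...,2]>150)).astype(np.uint8)
c,a,m=mask_c(w,(255,150,400,250))
cn=np.vstack(cv2.findContours(m.astype(np.uint8),0,1)[0]);pts=np.array([onz("top",q[0].astype(float),.045)[:2] for q in cn])
r=cv2.minAreaRect(pts.astype(np.float32));print("box",r)
ct,at,_=mask_c(red(t),(280,220,320,270));cs,as_,_=mask_c(red(s),(260,210,310,250))
print("paddle",ct,at,cs,as_,two(ct,cs),onz("top",ct,.082))
for n,im,b in(("top",t,(335,160,425,270)),("side",s,(320,240,410,345))):
    x0,y0,x1,y1=b
    cv2.imwrite(f"pics/{n}crop.png",cv2.resize(im[y0:y1,x0:x1],None,fx=5.4,fy=5.4,interpolation=cv2.INTER_CUBIC))
E
```

```text
box ((0.5876808762550354, -0.022629112005233765), (0.13145403563976288, 0.2557183504104614), 12.150129318237305)
paddle [299.7949 246.1667] 78 [286.4648 227.0563] 71 (array([0.4839, 0.0366, 0.0817]), np.float64(0.003170341184340653)) [0.4855 0.0367 0.082 ]
```

View pics/topcrop.png

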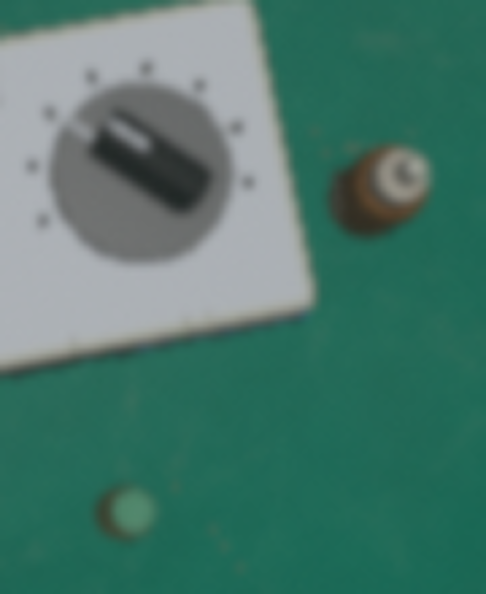

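View pics/sidecrop.png

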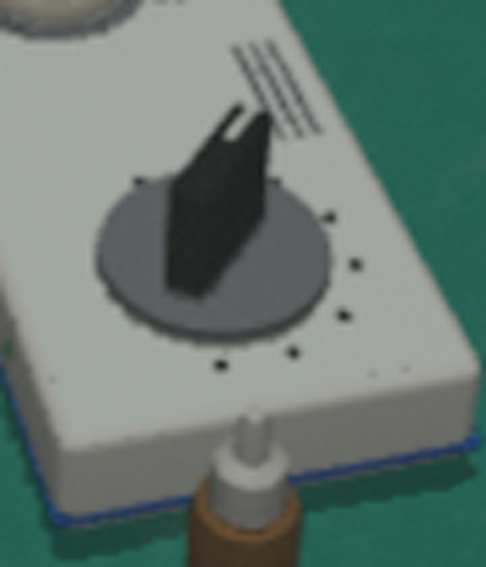

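Top crop (5.4x): skirt centre is about (141,173), white pointer end about (80,130). The dots run clockwise from (42,220), (32,165), (50,113) and on to (249,182), so the pointer is on the third dot. The target is the seventh dot at (237,127). The side crop agrees, with the bar upright and the dropper near the front corner.

Run:
```python
from h import *
np.set_printoptions(precision=4,suppress=True)
f=lambda u,v:((u+.5)/5.4-.5+335,(v+.5)/5.4-.5+160)
D=[onz("top",f(*q),.045)[:2] for q in [(42,220),(32,165),(50,113),(92,76),(147,68),(200,85),(237,127),(249,182)]]
D=np.array(D);A=np.c_[2*D,np.ones(8)];c=np.linalg.lstsq(A,(D**2).sum(1),rcond=None)[0][:2]
print("dots centre",c,np.linalg.norm(D-c,axis=1).round(4))
ang=np.degrees(np.unwrap(np.arctan2(*(D-c).T[::-1])));print(ang)
print("fit",np.polyfit(range(8),ang,1))
k=onz("top",f(141,173),.053)[:2];p=onz("top",f(80,130),.053)[:2];print("skirt",k,"ptr ang",np.degrees(np.arctan2(*(p-c)[::-1])),np.linalg.norm(p-c))
yaw=np.radians(12.15);R=np.array([[np.cos(yaw),-np.sin(yaw)],[np.sin(yaw),np.cos(yaw)]]);C=np.array([.5877,-.0226])
print("knob pred",C+R@[0,-.07],"pad",C+R@[.033-.122,.08])
for n,q,z in(("dropper",f(403,178),.086),("green",f(132,511),.045),("white",(252,215),.045)):print(n,onz("top",q,z))
s=robot.read_state();print(s["tool_pos"],Ro.from_quat(s["ee_rot"]).as_matrix())
```

```text
dots centre [ 0.6055 -0.0909] [0.0433 0.0432 0.0433 0.0437 0.0429 0.0435 0.0433 0.0434]
[116.1259  86.364   56.7741  26.74    -3.023  -32.7568 -62.484  -92.5873]
fit [-29.8046 116.2103]
skirt [ 0.6047 -0.09  ] ptr ang 58.03791657824055 0.02962718839719466
knob pred [ 0.6024 -0.091 ] pad [0.4839 0.0369]
dropper [ 0.5996 -0.1858  0.086 ]
green [ 0.4724 -0.0888  0.045 ]
white [0.551  0.1387 0.045 ]
[0.1889 0.6476 0.2049] [[-0.96    0.28   -0.0002]
 [ 0.28    0.96   -0.0011]
 [-0.0001 -0.0011 -1.    ]]
```

Call:
arm_command(steps=[0, -0.03, -0.0336, 0, 0, 0, 0, 0, -0.0304, -0.0336, 0, 0, 0, 0, 0, -0.0304, -0.0336, 0, 0, 0, 0, 0, -0.0304, -0.0336, 0, 0, 0, 0, 0, -0.0304, -0.0336, 0, 0, 0, 0])

```text
t: 0.72
tool_pos: [0.2879, 0.4427, 0.2053]
ee_rot: [0.141, 0.99, -0.0, -0.0]
wrist_force: [1.4, -0.1, 0.3]
finger_gap: 0.515
gripper_force: 0.0
```

Call:
arm_command(steps=[0, -0.0304, -0.0336, 0, 0, 0, 0, 0, -0.0304, -0.0336, 0, 0, 0, 0, 0, -0.0304, -0.0336, 0, 0, 0, 0, 0, -0.0304, -0.0336, 0, 0, 0, 0, 0, -0.0304, -0.0336, 0, 0, 0, 0])

```text
t: 1.35
tool_pos: [0.3867, 0.2389, 0.2055]
ee_rot: [0.141, 0.99, 0.0, -0.0]
wrist_force: [0.6, -0.5, -0.7]
finger_gap: 0.499
gripper_force: 0.0
```

Call:
arm_command(steps=[0, -0.0304, -0.0336, 0, 0, 0, 0, 0, -0.0304, -0.0336, 0, 0, 0, 0, 0, -0.0304, -0.0336, 0, 0, 0, 0, 0, -0.0304, -0.0336, 0, 0, 0, 0, 0, -0.0304, -0.0336, 0, 0, 0, 0])

```text
t: 1.98
tool_pos: [0.4856, 0.0352, 0.2055]
ee_rot: [0.141, 0.99, 0.0, 0.0]
wrist_force: [1.0, 1.7, -0.4]
finger_gap: 0.5
gripper_force: 0.0
```

Call:
arm_command(steps=[0, 0, 0, 0, 0, 0, -0.0629, 0, 0, 0, 0, 0, 0, -0.0629, 0, 0, 0, 0, 0, 0, -0.0629, 0, 0, 0, 0, 0, 0, -0.0629, 0, 0, 0, 0, 0, 0, -0.0629])

```text
t: 2.6
tool_pos: [0.485, 0.0365, 0.2053]
ee_rot: [-0.107, 0.994, -0.0, -0.0]
wrist_force: [0.4, 0.8, 0.1]
finger_gap: 0.503
gripper_force: 0.0
```

Call:
arm_command(steps=[0, 0, 0, 0.035, 0, 0, 0, 0, 0, 0, 0.035, 0, 0, 0, 0, 0, 0, 0.035, 0, 0, 0, 0, 0, 0, 0.03, 0, 0, 0, 0, 0, 0, 0.014, 0, 0, 0])

```text
t: 3.22
tool_pos: [0.4844, 0.0363, 0.0551]
ee_rot: [-0.105, 0.994, -0.0, -0.001]
wrist_force: [-0.0, -0.3, -0.0]
finger_gap: 0.501
gripper_force: 0.0
```

Call:
arm_command(steps=[1, 0, 0, 0, 0, 0, 0, 1, 0, 0, 0, 0, 0, 0, 1, 0, 0, 0, 0, 0, 0, 1, 0, 0, 0, 0, 0, 0, 1, 0, 0, 0, 0, 0, 0])

```text
t: 3.85
tool_pos: [0.4854, 0.0379, 0.0571]
ee_rot: [-0.105, 0.994, 0.001, 0.0]
wrist_force: [-3.3, 7.0, 5.1]
finger_gap: 0.122
gripper_force: 30.0
```

Run:
```python
from h import *
s=robot.read_state();print(s["joints"],s["ft_torque"],s["wrist_force"],s["finger_gap"])
im=robot.camera("side");cv2.imwrite("pics/s1.png",cv2.resize(im[150:350,200:440],None,fx=3,fy=3))
```

```text
[-0.56772884  0.34758697  0.42594992  2.16925244 -0.23219473  0.66610684
  1.80120043] [1.85556483 0.60085616 0.05447956] [-3.30608692  7.01016127  5.10159779] 0.12205563288993498
```

View pics/s1.png

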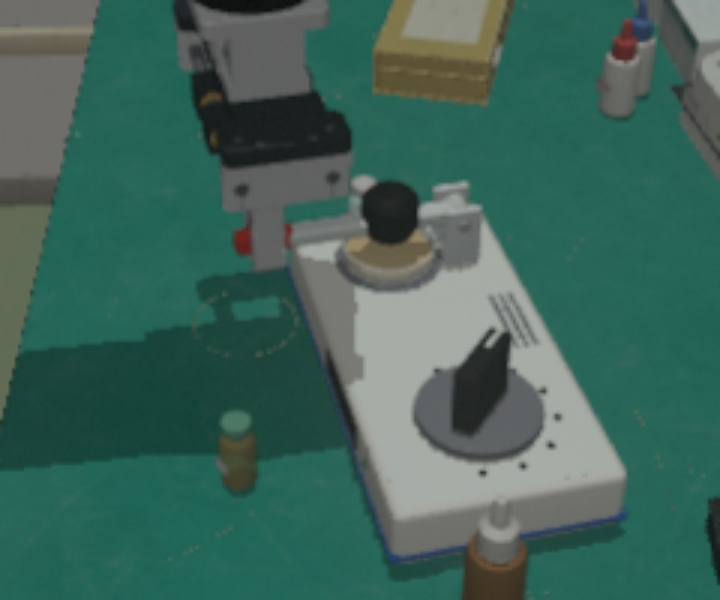

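The side view shows both fingers closed on the red paddle at about (265,240) in the crop, with the vials and dropper clear. Next I raise the head along the pivot arc.

Call:
arm_command(steps=[1, 0.0005, 0.0015, -0.0034, 0, 0.0175, 0, 1, 0.0005, 0, -0.0034, 0, 0.0175, 0, 1, 0.0005, 0, -0.0033, 0, 0.0175, 0, 1, 0.0004, 0, -0.0034, 0, 0.0175, 0, 1, 0.0005, 0, -0.0033, 0, 0.0175, 0])

```text
t: 4.53
tool_pos: [0.484, 0.0379, 0.0739]
ee_rot: [-0.105, 0.992, -0.007, -0.068]
wrist_force: [2.1, 0.4, -1.2]
finger_gap: 0.122
gripper_force: 30.0
```

Call:
arm_command(steps=[1, 0.0005, 0, -0.0034, 0, 0.0175, 0, 1, 0.0005, 0, -0.0034, 0, 0.0175, 0, 1, 0.0005, 0, -0.0033, 0, 0.0175, 0, 1, 0.0004, 0, -0.0034, 0, 0.0175, 0, 1, 0.0005, 0, -0.0033, 0, 0.0175, 0])

```text
t: 5.15
tool_pos: [0.485, 0.0382, 0.0908]
ee_rot: [-0.104, 0.985, -0.014, -0.136]
wrist_force: [3.2, 0.6, -2.0]
finger_gap: 0.127
gripper_force: 30.0
```

Call:
arm_command(steps=[1, 0.0005, 0, -0.0034, 0, 0.0175, 0, 1, 0.0005, 0, -0.0034, 0, 0.0175, 0, 1, 0.0005, 0, -0.0033, 0, 0.0175, 0, 1, 0.0004, 0, -0.0034, 0, 0.0175, 0, 1, 0.0005, 0, -0.0033, 0, 0.0175, 0])

```text
t: 5.78
tool_pos: [0.4881, 0.0389, 0.1072]
ee_rot: [-0.103, 0.973, -0.021, -0.204]
wrist_force: [5.6, 2.3, -2.6]
finger_gap: 0.125
gripper_force: 30.0
```

Call:
arm_command(steps=[1, 0.0005, 0, -0.0034, 0, 0.0175, 0, 1, 0.0005, 0, -0.0034, 0, 0.0175, 0, 1, 0.0005, 0, -0.0033, 0, 0.0175, 0, 1, 0.0004, 0, -0.0034, 0, 0.0175, 0, 1, 0.0005, 0, -0.0033, 0, 0.0175, 0])

```text
t: 6.4
tool_pos: [0.4934, 0.04, 0.1231]
ee_rot: [-0.101, 0.957, -0.028, -0.27]
wrist_force: [5.6, 0.7, -3.8]
finger_gap: 0.128
gripper_force: 30.0
```

Call:
arm_command(steps=[1, 0.0003, 0, -0.002, 0, 0.01, 0, 1, 0.0003, 0, -0.002, 0, 0.01, 0, 1, 0, 0, 0, 0, 0, 0, 1, 0, 0, 0, 0, 0, 0, 1, 0, 0, 0, 0, 0, 0])

```text
t: 7.02
tool_pos: [0.4934, 0.04, 0.1254]
ee_rot: [-0.1, 0.953, -0.03, -0.286]
wrist_force: [-0.4, -0.5, -28.9]
finger_gap: 0.123
gripper_force: 30.0
```

Call:
arm_command(steps=[0, -0.0003, 0, 0.001, 0, -0.005, 0, 0, 0, 0, 0, 0, 0, 0, 0, 0, 0, 0, 0, 0, 0, 0, 0, 0, 0, 0, 0, 0, 0, 0, 0, -0.01, 0, 0, 0])

```text
t: 7.65
tool_pos: [0.499, 0.041, 0.1344]
ee_rot: [-0.101, 0.954, -0.03, -0.282]
wrist_force: [0.6, -0.3, 0.9]
finger_gap: 0.5
gripper_force: 0.0
```

Call:
arm_command(steps=[0, 0, 0, -0.02, 0, 0, 0, 0, 0, 0, -0.03, 0, 0, 0, 0, 0, 0, -0.03, 0, 0, 0, 0, 0, 0, -0.03, 0, 0, 0, 0, 0, 0, 0, 0, 0, 0])

```text
t: 8.28
tool_pos: [0.5593, 0.0536, 0.2283]
ee_rot: [-0.101, 0.954, -0.03, -0.28]
wrist_force: [-0.3, 0.1, -0.4]
finger_gap: 0.497
gripper_force: 0.0
```

Run:
```python
from h import *
s=robot.read_state();print(s["joints"],s["tool_pos"],s["wrist_force"],Ro.from_quat(s["ee_rot"]).as_matrix().round(3))
a,b=robot.camera("top"),robot.camera("side");cv2.imwrite("pics/t2.png",a);cv2.imwrite("pics/s2.png",b)
cs,n,_=mask_c(red(b),(240,180,330,260));print(cs,n)
for th in(.45,.5,.55):
    u=np.radians(12.1);d=.122
    P=np.array([.604-np.cos(u)*d*np.cos(th),.0625-np.sin(u)*d*np.cos(th),.075+d*np.sin(th)]);print(th,proj("side",P))
print(proj("side",(.485,.037,.075)))
```

```text
[-0.50284535  0.6290942   0.46367602  1.44092846 -0.17587973  1.69895646
  1.76953708] [0.55928154 0.05362968 0.22827269] [-0.29732154  0.07306265 -0.37235827] [[-0.823 -0.209 -0.528]
 [-0.176  0.978 -0.113]
 [ 0.54  -0.    -0.842]]Traceback (most recent call last):
  File "<stdin>", line 4, in <module>
  File "h.py", line 22, in mask_c
    n,l,st,c=cv2.connectedComponentsWithStats(k);i=1+np.argmax(st[1:,4]);return c[i],st[i,4],(l==i)
                                                     ~~~~~~~~~^^^^^^^^^^
    return _wrapfunc(a, 'argmax', axis=axis, out=out, **kwds)
    return bound(*args, **kwds)
ValueError: attempt to get argmax of an empty sequence
```

Call:
arm_command(steps=[0, 0, 0, 0, 0, -0.0726, 0, 0, 0, 0, 0, 0, -0.0726, 0, 0, 0, 0, 0, 0, -0.0726, 0, 0, 0, 0, 0, 0, -0.0726, 0, 0, 0, 0, 0, 0, -0.0726, 0])

```text
t: 9.0
tool_pos: [0.557, 0.0534, 0.2262]
ee_rot: [-0.105, 0.994, 0.0, -0.0]
wrist_force: [0.8, -0.6, 0.1]
finger_gap: 0.501
gripper_force: 0.0
```

Call:
arm_command(steps=[0, -0.003, -0.03, 0, 0, 0, 0, 0, -0.003, -0.03, 0, 0, 0, 0, 0, -0.003, -0.03, 0, 0, 0, 0, 0, -0.003, -0.03, 0, 0, 0, 0, 0, -0.003, -0.03, 0, 0, 0, 0])

```text
t: 9.62
tool_pos: [0.603, -0.0909, 0.2258]
ee_rot: [-0.105, 0.994, -0.0, -0.002]
wrist_force: [0.3, 0.4, 0.7]
finger_gap: 0.498
gripper_force: 0.0
```

Call:
arm_command(steps=[0, 0, 0, 0, 0, 0, 0.1, 0, 0, 0, 0, 0, 0, 0.1, 0, 0, 0, 0, 0, 0, 0.1, 0, 0, 0, 0, 0, 0, 0.1, 0, 0, 0, 0, 0, 0, 0.1])

```text
t: 10.25
tool_pos: [0.6027, -0.09, 0.2258]
ee_rot: [0.286, 0.958, -0.001, -0.002]
wrist_force: [-0.6, 1.0, 0.1]
finger_gap: 0.501
gripper_force: 0.0
```

Call:
arm_command(steps=[0, 0, 0, 0, 0, 0, 0.1, 0, 0, 0, 0, 0, 0, 0.1, 0, 0, 0, 0, 0, 0, 0.1, 0, 0, 0, 0, 0, 0, 0.1, 0, 0, 0, 0, 0, 0, 0.1])

```text
t: 10.88
tool_pos: [0.6028, -0.0899, 0.2258]
ee_rot: [0.631, 0.776, -0.002, -0.002]
wrist_force: [-0.1, -0.3, -0.4]
finger_gap: 0.499
gripper_force: 0.0
```

Call:
arm_command(steps=[0, 0, 0, 0, 0, 0, 0.1, 0, 0, 0, 0, 0, 0, 0.1, 0, 0, 0, 0, 0, 0, 0.1, 0, 0, 0, 0, 0, 0, 0.1, 0, 0, 0, 0, 0, 0, 0.1])

```text
t: 11.5
tool_pos: [0.6028, -0.0899, 0.2258]
ee_rot: [0.88, 0.475, -0.002, -0.001]
wrist_force: [0.5, -0.7, -0.3]
finger_gap: 0.5
gripper_force: 0.0
```

```bash
cat > m.py <<'E'
from h import *
np.set_printoptions(precision=4,suppress=True)
def st():
    s=robot.read_state();R=Ro.from_quat(s["ee_rot"]).as_matrix()
    print("t",s["t"],"pos",s["tool_pos"],"yang",np.degrees(np.arctan2(R[1,1],R[0,1])),"zax",R[:,2],"tool d to knob",(R.T@(np.array([.605,-.0907,.060])-s["tool_pos"])),"j",s["joints"].round(2),"F",s["wrist_force"],"T",s["ft_torque"])
E
python3 - <<'E'
from m import *
st()
a,b=robot.camera("top"),robot.camera("side");cv2.imwrite("pics/t3.png",a);cv2.imwrite("pics/s3.png",b)
u=np.radians(12.1);d=.122
for th in(0,.45,.5,.55):
    P=np.array([.604-np.cos(u)*d*np.cos(th),.0625-np.sin(u)*d*np.cos(th),.075+d*np.sin(th)]);print(th,proj("side",P),proj("top",P))
for n,im in(("top",a),("side",b)):
    try:print(n,mask_c(red(im),(270,170,325,265))[:2])
    except Exception as e:print(n,"none")
E
```

```text
t 11.5 pos [ 0.6028 -0.0899  0.2258] yang -33.26943647034767 zax [-0.0043 -0.0003 -1.    ] tool d to knob [0.001  0.0029 0.1658] j [-0.74  0.51  1.1   1.77 -0.49  1.17 -0.08] F [ 0.4874 -0.6707 -0.2986] T [-0.025   0.0907  0.0279]
0 [287.9135 229.8136] [299.6645 246.7028]
0.45 [293.568  204.3912] [298.4956 239.3067]
0.5 [295.0378 201.569 ] [298.2129 237.7025]
0.55 [296.6703 198.7781] [297.8999 235.9449]
top none
side (array([295.2029, 195.5362]), np.int32(69))
```

View pics/s3.png

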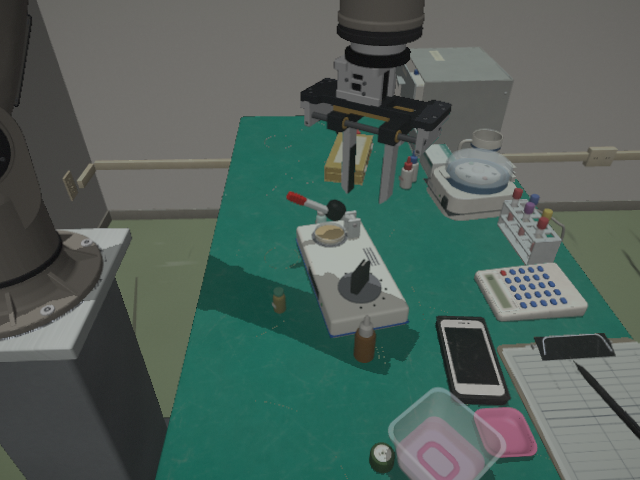

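The side view shows the head raised: the red paddle at about (295,196) matches 0.55 rad. The open gripper hangs above the knob, clear of everything. Now I descend and grip the knob.

Call:
arm_command(steps=[0, 0.001, 0.0025, 0.035, 0, 0, 0, 0, 0, 0, 0.035, 0, 0, 0, 0, 0, 0, 0.035, 0, 0, 0, 0, 0, 0, 0.035, 0, 0, 0, 0, 0, 0, 0.024, 0, 0, 0])

```text
t: 12.22
tool_pos: [0.6046, -0.0905, 0.0607]
ee_rot: [0.878, 0.479, -0.002, -0.001]
wrist_force: [1.0, 1.2, -0.1]
finger_gap: 0.495
gripper_force: 0.0
```

Call:
arm_command(steps=[1, 0, 0, 0, 0, 0, 0, 1, 0, 0, 0, 0, 0, 0, 1, 0, 0, 0, 0, 0, 0, 1, 0, 0, 0, 0, 0, 0, 1, 0, 0, 0, 0, 0, 0])

```text
t: 12.85
tool_pos: [0.6044, -0.0893, 0.0632]
ee_rot: [0.878, 0.478, -0.002, -0.002]
wrist_force: [-12.4, 6.8, 14.6]
finger_gap: 0.147
gripper_force: 30.0
```

Run:
```python
from m import *
st()
```

```text
t 12.85 pos [ 0.6044 -0.0893  0.0632] yang -32.90084273322764 zax [-0.0055  0.0022 -1.    ] tool d to knob [-0.0008  0.0012  0.0032] j [-0.6   0.68  0.91  1.9  -0.68  0.91  0.07] F [-12.4463   6.8081  14.5895] T [ 1.7817  3.2147 -0.0703]
```

Call:
arm_command(steps=[1, 0, -0.0012, -0.0015, 0, 0, 0, 1, 0, 0, 0, 0, 0, 0.0278, 1, 0, 0, 0, 0, 0, 0.0278, 1, 0, 0, 0, 0, 0, 0.0278, 1, 0, 0, 0, 0, 0, 0.0278])

```text
t: 13.48
tool_pos: [0.6042, -0.0894, 0.0636]
ee_rot: [0.917, 0.398, -0.002, -0.001]
wrist_force: [-1.0, 5.0, -15.7]
finger_gap: 0.142
gripper_force: 30.0
```

```bash
python3 -c "from m import *;st()"
```

```text
t 13.475 pos [ 0.6042 -0.0894  0.0636] yang -43.11152718941902 zax [-0.0044  0.     -1.    ] tool d to knob [-0.0004  0.0015  0.0036] j [-0.63  0.7   0.95  1.9  -0.71  0.93 -0.08] F [ -1.0146   4.9545 -15.6586] T [1.1892 0.5663 0.0291]
```

Call:
arm_command(steps=[1, 0, 0, 0, 0, 0, 0.0222, 1, 0, 0, 0, 0, 0, 0.0222, 1, 0, 0, 0, 0, 0, 0.0222, 1, 0, 0, 0, 0, 0, 0.0222, 1, 0, 0, 0, 0, 0, 0.0222])

```text
t: 14.1
tool_pos: [0.6043, -0.0894, 0.0636]
ee_rot: [0.949, 0.317, -0.002, -0.001]
wrist_force: [-1.4, 4.6, -16.7]
finger_gap: 0.145
gripper_force: 30.0
```

```bash
python3 -c "from m import *;st()"
```

```text
t 14.1 pos [ 0.6043 -0.0894  0.0636] yang -53.07600811415705 zax [-0.0042 -0.0001 -1.    ] tool d to knob [-0.0002  0.0014  0.0036] j [-0.65  0.72  0.99  1.91 -0.75  0.95 -0.22] F [ -1.4009   4.6311 -16.7014] T [1.0689 0.483  0.0699]
```

Call:
arm_command(steps=[1, 0, 0, 0, 0, 0, 0.0111, 1, 0, 0, 0, 0, 0, 0.0111, 1, 0, 0, 0, 0, 0, 0.0111, 1, 0, 0, 0, 0, 0, 0.0111, 1, 0, 0, 0, 0, 0, 0.0111])

```text
t: 14.72
tool_pos: [0.6043, -0.0895, 0.0636]
ee_rot: [0.961, 0.276, -0.002, -0.001]
wrist_force: [-2.6, 4.8, -16.3]
finger_gap: 0.15
gripper_force: 30.0
```

```bash
python3 -c "from m import *;st()"
```

```text
t 14.725 pos [ 0.6043 -0.0895  0.0636] yang -58.01493297258747 zax [-0.0042 -0.0001 -1.    ] tool d to knob [-0.      0.0014  0.0036] j [-0.66  0.74  1.01  1.91 -0.77  0.96 -0.29] F [ -2.5979   4.8008 -16.3158] T [1.1848 0.5442 0.1163]
```

Call:
arm_command(steps=[1, 0, 0, 0.0007, 0, 0, 0.0111, 1, 0, 0, 0, 0, 0, 0.0111, 1, 0, 0, 0, 0, 0, 0.0111, 1, 0, 0, 0, 0, 0, 0.0111, 1, 0, 0, 0, 0, 0, 0.0111])

```text
t: 15.35
tool_pos: [0.6044, -0.0895, 0.0635]
ee_rot: [0.972, 0.233, -0.002, -0.001]
wrist_force: [-4.4, 6.6, -7.4]
finger_gap: 0.146
gripper_force: 30.0
```

```bash
python3 -c "from m import *;st()"
```

```text
t 15.35 pos [ 0.6044 -0.0895  0.0635] yang -63.0138473695958 zax [-0.0038  0.0003 -1.    ] tool d to knob [-0.      0.0013  0.0035] j [-0.67  0.75  1.03  1.91 -0.79  0.97 -0.36] F [-4.4459  6.592  -7.3964] T [1.4658 1.4608 0.0764]
```

Call:
arm_command(steps=[1, 0, 0, 0, 0, 0, 0.0111, 1, 0, 0, 0, 0, 0, 0.0111, 1, 0, 0, 0, 0, 0, 0.0111, 1, 0, 0, 0, 0, 0, 0.0111, 1, 0, 0, 0, 0, 0, 0.0111])

```text
t: 15.98
tool_pos: [0.6045, -0.0896, 0.0635]
ee_rot: [0.982, 0.191, -0.002, -0.0]
wrist_force: [-5.5, 6.1, -6.4]
finger_gap: 0.149
gripper_force: 30.0
```

```bash
python3 -c "from m import *;st()"
```

```text
t 15.975 pos [ 0.6045 -0.0896  0.0635] yang -68.0115741600428 zax [-0.0038  0.0002 -1.    ] tool d to knob [0.0001 0.0012 0.0035] j [-0.68  0.76  1.05  1.91 -0.81  0.98 -0.43] F [-5.4872  6.0828 -6.3712] T [1.4125 1.3502 0.074 ]
```

Call:
arm_command(steps=[1, 0, 0, 0, 0, 0, 0.0111, 1, 0, 0, 0, 0, 0, 0.0111, 1, 0, 0, 0, 0, 0, 0.0111, 1, 0, 0, 0, 0, 0, 0.0111, 1, 0, 0, 0, 0, 0, 0.0111])

```text
t: 16.6
tool_pos: [0.6044, -0.0897, 0.0635]
ee_rot: [0.989, 0.148, -0.002, -0.0]
wrist_force: [-5.1, 5.2, -6.7]
finger_gap: 0.146
gripper_force: 30.0
```

```bash
python3 -c "from m import *;st()"
```

```text
t 16.6 pos [ 0.6044 -0.0897  0.0635] yang -73.00726648647944 zax [-0.0038  0.0001 -1.    ] tool d to knob [0.0003 0.0012 0.0035] j [-0.69  0.78  1.07  1.91 -0.83  0.99 -0.5 ] F [-5.1417  5.197  -6.7444] T [1.2823 1.3455 0.003 ]
```

Call:
arm_command(steps=[1, 0, 0, 0, 0, 0, 0.0111, 1, 0, 0, 0, 0, 0, 0.0111, 1, 0, 0, 0, 0, 0, 0.0111, 1, 0, 0, 0, 0, 0, 0.0111, 1, 0, 0, 0, 0, 0, 0.0111])

```text
t: 17.23
tool_pos: [0.6045, -0.0897, 0.0635]
ee_rot: [0.995, 0.105, -0.002, -0.0]
wrist_force: [-5.7, 4.9, -8.0]
finger_gap: 0.147
gripper_force: 30.0
```

```bash
python3 -c "from m import *;st()"
```

```text
t 17.225 pos [ 0.6045 -0.0897  0.0635] yang -78.00160422293597 zax [-0.0037  0.0001 -1.    ] tool d to knob [0.0003 0.0011 0.0035] j [-0.7   0.79  1.09  1.91 -0.85  1.   -0.58] F [-5.6515  4.9273 -7.9726] T [1.2879 1.2982 0.0059]
```

Call:
arm_command(steps=[1, 0, 0, 0, 0, 0, 0.0222, 1, 0, 0, 0, 0, 0, 0.0222, 1, 0, 0, 0, 0, 0, 0.0222, 1, 0, 0, 0, 0, 0, 0.0222, 1, 0, 0, 0, 0, 0, 0.0222])

```text
t: 17.85
tool_pos: [0.6045, -0.0898, 0.0635]
ee_rot: [1.0, 0.017, -0.002, 0.0]
wrist_force: [-4.6, 4.6, -8.3]
finger_gap: 0.15
gripper_force: 30.0
```

```bash
python3 -c "from m import *;st()"
```

```text
t 17.85 pos [ 0.6045 -0.0898  0.0635] yang -88.01754943254817 zax [-0.0036 -0.0001 -1.    ] tool d to knob [0.0005 0.001  0.0035] j [-0.71  0.82  1.13  1.91 -0.88  1.02 -0.72] F [-4.6152  4.6052 -8.2821] T [1.1015 1.3764 0.0907]
```

Call:
arm_command(steps=[1, 0, 0, 0, 0, 0, 0.0111, 1, 0, 0, 0, 0, 0, 0.0111, 1, 0, 0, 0, 0, 0, 0.0111, 1, 0, 0, 0, 0, 0, 0.0111, 1, 0, 0, 0, 0, 0, 0.0111])

```text
t: 18.48
tool_pos: [0.6045, -0.0898, 0.0635]
ee_rot: [1.0, -0.026, -0.002, 0.0]
wrist_force: [-5.6, 4.1, -8.6]
finger_gap: 0.146
gripper_force: 30.0
```

```bash
python3 -c "from m import *;st()"
```

```text
t 18.475 pos [ 0.6045 -0.0898  0.0635] yang -92.97946616698702 zax [-0.0036 -0.0002 -1.    ] tool d to knob [0.0005 0.0008 0.0035] j [-0.72  0.83  1.14  1.91 -0.9   1.04 -0.79] F [-5.5943  4.0806 -8.6311] T [0.9939 1.2881 0.0809]
```

Call:
arm_command(steps=[1, 0, 0, 0, 0, 0, 0.0111, 1, 0, 0, 0, 0, 0, 0.0111, 1, 0, 0, 0, 0, 0, 0.0111, 1, 0, 0, 0, 0, 0, 0.0111, 1, 0, 0, 0, 0, 0, 0.0111])

```text
t: 19.1
tool_pos: [0.6045, -0.0899, 0.0635]
ee_rot: [0.998, -0.07, -0.002, 0.0]
wrist_force: [-4.2, 3.8, -7.8]
finger_gap: 0.149
gripper_force: 30.0
```

```bash
python3 -c "from m import *;st()"
```

```text
t 19.1 pos [ 0.6045 -0.0899  0.0635] yang -97.97504730029611 zax [-0.0037 -0.0003 -1.    ] tool d to knob [0.0006 0.0007 0.0035] j [-0.73  0.84  1.16  1.91 -0.91  1.05 -0.87] F [-4.221   3.7988 -7.8072] T [0.9747 1.2696 0.134 ]
```

Call:
arm_command(steps=[1, 0, 0, 0, 0, 0, 0.0111, 1, 0, 0, 0, 0, 0, 0.0111, 1, 0, 0, 0, 0, 0, 0.0111, 1, 0, 0, 0, 0, 0, 0.0111, 1, 0, 0, 0, 0, 0, 0.0111])

```text
t: 19.73
tool_pos: [0.6045, -0.0899, 0.0635]
ee_rot: [0.994, -0.113, -0.002, 0.0]
wrist_force: [-5.1, 4.4, -8.2]
finger_gap: 0.147
gripper_force: 30.0
```

```bash
python3 -c "from m import *;st()"
```

```text
t 19.725 pos [ 0.6045 -0.0899  0.0635] yang -102.97626121171604 zax [-0.0036 -0.0003 -1.    ] tool d to knob [0.0007 0.0006 0.0035] j [-0.73  0.86  1.17  1.91 -0.92  1.06 -0.95] F [-5.0614  4.3753 -8.2069] T [0.9488 1.386  0.0363]
```

Call:
arm_command(steps=[1, 0, 0, 0, 0, 0, 0.0111, 1, 0, 0, 0, 0, 0, 0.0111, 1, 0, 0, 0, 0, 0, 0.0111, 1, 0, 0, 0, 0, 0, 0.0111, 1, 0, 0, 0, 0, 0, 0.0111])

```text
t: 20.35
tool_pos: [0.6045, -0.09, 0.0635]
ee_rot: [0.988, -0.156, -0.002, 0.001]
wrist_force: [-4.5, 2.1, -8.3]
finger_gap: 0.148
gripper_force: 30.0
```

```bash
python3 -c "from m import *;st()"
```

```text
t 20.35 pos [ 0.6045 -0.09    0.0635] yang -107.97411866418364 zax [-0.0036 -0.0005 -1.    ] tool d to knob [0.0007 0.0005 0.0035] j [-0.73  0.87  1.19  1.91 -0.94  1.07 -1.02] F [-4.4934  2.1296 -8.3339] T [0.8162 1.3611 0.1325]
```

Call:
arm_command(steps=[1, 0, 0, 0, 0, 0, 0.0111, 1, 0, 0, 0, 0, 0, 0.0111, 1, 0, 0, 0, 0, 0, 0.0111, 1, 0, 0, 0, 0, 0, 0.0111, 1, 0, 0, 0, 0, 0, 0])

```text
t: 20.98
tool_pos: [0.6045, -0.09, 0.0635]
ee_rot: [0.982, -0.19, -0.002, 0.001]
wrist_force: [-4.8, 3.0, -7.9]
finger_gap: 0.149
gripper_force: 30.0
```

Run:
```python
from m import *
v=[]
for i in range(10):
    v.append(robot.read_state()["ft_torque"][2]); robot.camera("top")
print(np.round(v,3),np.mean(v));st()
```

```text
[0.043 0.049 0.043 0.091 0.005 0.125 0.048 0.039 0.096 0.076] 0.06154687542291019
t 21.475 pos [ 0.6045 -0.09    0.0635] yang -111.93430268719831 zax [-0.0037 -0.0005 -1.    ] tool d to knob [0.0008 0.0004 0.0035] j [-0.74  0.87  1.19  1.91 -0.94  1.07 -1.09] F [-4.6599  3.2932 -8.4488] T [0.7721 1.3483 0.0818]
```

Call:
arm_command(steps=[1, 0, 0, 0, 0, 0, -0.0422, 1, 0, 0, 0, 0, 0, -0.0422, 1, 0, 0, 0, 0, 0, -0.0422, 1, 0, 0, 0, 0, 0, -0.0422, 1, 0, 0, 0, 0, 0, -0.0422])

```text
t: 22.1
tool_pos: [0.6045, -0.0898, 0.0635]
ee_rot: [1.0, -0.025, -0.002, 0.0]
wrist_force: [-4.3, 4.6, -7.6]
finger_gap: 0.142
gripper_force: 30.0
```

Call:
arm_command(steps=[0, 0, 0, 0, 0, 0, 0, 0, 0, 0, 0, 0, 0, 0, 0, 0, 0, 0, 0, 0, 0, 0, 0, 0, 0, 0, 0, 0, 0, 0, 0, -0.01, 0, 0, 0])

```text
t: 22.72
tool_pos: [0.6045, -0.0901, 0.0733]
ee_rot: [1.0, -0.026, -0.002, 0.001]
wrist_force: [0.0, -0.1, -0.7]
finger_gap: 0.501
gripper_force: 0.0
```

Call:
arm_command(steps=[0, 0, 0, -0.02, 0, 0, 0, 0, 0, 0, -0.03, 0, 0, -0.1, 0, 0, 0, 0, 0, 0, -0.1, 0, 0, 0, 0, 0, 0, -0.1, 0, 0, 0, 0, 0, 0, -0.1])

```text
t: 23.35
tool_pos: [0.6052, -0.0903, 0.1249]
ee_rot: [0.958, 0.287, -0.001, 0.0]
wrist_force: [0.3, -0.5, -0.1]
finger_gap: 0.497
gripper_force: 0.0
```

```bash
cat > k.py <<'E'
from m import *
def knob(tag):
    b=robot.camera("side");a=robot.camera("top")
    cv2.imwrite(f"pics/k{tag}_s.png",b);cv2.imwrite(f"pics/k{tag}_t.png",a)
    c=np.array([.605,-.0905,.053])
    # radial samples on skirt at r 26..34: brightest direction = white pointer
    for n,im in(("side",b),("top",a)):
        g=im.astype(np.float32).min(2);A=np.arange(-180,180,2)
        v=[np.mean([cv2.getRectSubPix(g,(1,1),tuple(map(float,proj(n,c+r*np.array([np.cos(np.radians(q)),np.sin(np.radians(q)),0]))))) [0,0] for r in(.026,.028,.030,.032)]) for q in A]
        i=np.argsort(v)[::-1][:6];print(n,[(int(A[j]),round(float(v[j]))) for j in i],"med",np.median(v))
E
python3 -c "
from k import *
st();knob(1)"
```

```text
t 23.35 pos [ 0.6052 -0.0903  0.1249] yang -56.628600685626104 zax [-0.0018 -0.0008 -1.    ] tool d to knob [-0.0003  0.0003  0.0649] j [-0.7   0.66  1.07  1.87 -0.67  1.04 -0.34] F [ 0.2726 -0.4833 -0.0791] T [-0.1109  0.1335  0.063 ]
side [(0, 114), (2, 107), (-2, 106), (4, 101), (-4, 96), (6, 93)] med 66.58078
top [(146, 95), (148, 95), (144, 94), (150, 94), (154, 94), (156, 94)] med 93.4545
```

Call:
arm_command(steps=[0, 0, 0, 0, 0, 0, -0.1, 0, 0, 0, 0, 0, 0, -0.1, 0, 0, 0, 0, 0, 0, -0.1, 0, 0, 0, 0, 0, 0, -0.1, 0, 0, 0, 0, 0, 0, -0.1])

```text
t: 24.08
tool_pos: [0.6049, -0.0904, 0.124]
ee_rot: [0.777, 0.63, -0.001, -0.001]
wrist_force: [-0.2, -1.0, 0.2]
finger_gap: 0.501
gripper_force: 0.0
```

Call:
arm_command(steps=[0, 0, 0, 0, 0, 0, -0.1, 0, 0, 0, 0, 0, 0, -0.1, 0, 0, 0, 0, 0, 0, -0.1, 0, 0, 0, 0, 0, 0, -0.1, 0, 0, 0, 0, 0, 0, -0.1])

```text
t: 24.7
tool_pos: [0.6049, -0.0905, 0.1239]
ee_rot: [0.476, 0.879, -0.001, -0.001]
wrist_force: [0.0, 0.1, 0.0]
finger_gap: 0.501
gripper_force: 0.0
```

Call:
arm_command(steps=[0, 0, 0, 0, 0, 0, -0.1, 0, 0, 0, 0, 0, 0, -0.1, 0, 0, 0, 0, 0, 0, -0.1, 0, 0, 0, 0, 0, 0, -0.1, 0, 0, 0, 0, 0, 0, -0.1])

```text
t: 25.32
tool_pos: [0.6048, -0.0906, 0.1238]
ee_rot: [0.104, 0.995, -0.001, -0.002]
wrist_force: [0.8, -0.2, 0.3]
finger_gap: 0.499
gripper_force: 0.0
```

```bash
python3 -c "from m import *;st()"
```

```text
t 25.325 pos [ 0.6048 -0.0906  0.1238] yang 78.08177523958433 zax [-0.0035 -0.0012 -1.    ] tool d to knob [-0.0004  0.0001  0.0638] j [-0.32  0.44  0.47  1.85 -0.25  0.91  1.63] F [ 0.7766 -0.2157  0.3103] T [ 0.0123 -0.0241  0.0338]
```

Call:
arm_command(steps=[0, 0, 0.0006, 0, 0, 0, -0.099, 0, 0, 0, 0.02, 0, 0, 0, 0, 0, 0, 0.02, 0, 0, 0, 0, 0, 0, 0.015, 0, 0, 0, 0, 0, 0, 0.0076, 0, 0, 0])

```text
t: 25.95
tool_pos: [0.6041, -0.0895, 0.0591]
ee_rot: [0.027, 1.0, -0.001, -0.003]
wrist_force: [-0.9, -0.4, -0.4]
finger_gap: 0.497
gripper_force: 0.0
```

Call:
arm_command(steps=[1, 0, 0, 0, 0, 0, 0, 1, 0, 0, 0, 0, 0, 0, 1, 0, 0, 0, 0, 0, 0, 1, 0, 0, 0, 0, 0, 0, 1, 0, 0, 0, 0, 0, 0])

```text
t: 26.58
tool_pos: [0.6051, -0.0897, 0.0611]
ee_rot: [0.026, 1.0, -0.0, -0.001]
wrist_force: [-1.4, -1.7, 5.3]
finger_gap: 0.147
gripper_force: 30.0
```

```bash
cat >> m.py <<'E'
def tq(n=6):
    v=[]
    for i in range(n):
        v.append(robot.read_state()["ft_torque"][2]); robot.camera("top")
    print("tq",np.mean(v).round(4),"sd",np.std(v).round(3));st()
E
python3 -c "from m import *;tq()"
```

```text
tq 0.0025 sd 0.015
t 26.875 pos [ 0.6051 -0.0897  0.0611] yang 86.99036229054258 zax [-0.0024 -0.0008 -1.    ] tool d to knob [ 0.0001 -0.001   0.0011] j [-0.26  0.52  0.4   1.89 -0.27  0.79  1.8 ] F [-1.7868 -0.495   6.4729] T [-0.3505  0.2481  0.0353]
```

Call:
arm_command(steps=[1, 0, 0, 0, 0, 0, 0.0444, 1, 0, 0, 0, 0, 0, 0.0444, 1, 0, 0, 0, 0, 0, 0.0444, 1, 0, 0, 0, 0, 0, 0.0444, 1, 0, 0, 0, 0, 0, 0.0444])

```text
t: 27.5
tool_pos: [0.605, -0.0901, 0.0611]
ee_rot: [0.2, 0.98, -0.001, -0.001]
wrist_force: [-1.3, -4.3, 6.5]
finger_gap: 0.15
gripper_force: 30.0
```

```bash
python3 -c "from m import *;tq()"
```

```text
tq 0.0857 sd 0.025
t 27.8 pos [ 0.605  -0.0901  0.0611] yang 66.99649817800595 zax [-0.0025 -0.0013 -1.    ] tool d to knob [-0.0002 -0.0005  0.0011] j [-0.33  0.53  0.49  1.89 -0.33  0.8   1.51] F [-1.6251 -3.7129  6.5636] T [-0.8753  0.3912  0.1044]
```

Call:
arm_command(steps=[1, 0, 0, 0, 0, 0, 0.0222, 1, 0, 0, 0, 0, 0, 0.0222, 1, 0, 0, 0, 0, 0, 0.0222, 1, 0, 0, 0, 0, 0, 0.0222, 1, 0, 0, 0, 0, 0, 0.0222])

```text
t: 28.42
tool_pos: [0.6049, -0.0903, 0.0611]
ee_rot: [0.285, 0.959, -0.001, -0.001]
wrist_force: [-1.6, -3.8, 6.1]
finger_gap: 0.144
gripper_force: 30.0
```

```bash
python3 -c "from m import *;tq()"
```

```text
tq 0.1211 sd 0.015
t 28.725 pos [ 0.6049 -0.0903  0.0611] yang 57.003270907684126 zax [-0.0026 -0.0014 -1.    ] tool d to knob [-0.0003 -0.0003  0.0011] j [-0.36  0.54  0.53  1.89 -0.37  0.81  1.36] F [-1.4202 -3.2677  6.3441] T [-1.0271  0.49    0.123 ]
```

Call:
arm_command(steps=[1, 0, 0, 0, 0, 0, 0.0333, 1, 0, 0, 0, 0, 0, 0.0333, 1, 0, 0, 0, 0, 0, 0.0333, 1, 0, 0, 0, 0, 0, 0.0333, 1, 0, 0, 0, 0, 0, 0.0333])

```text
t: 29.35
tool_pos: [0.6047, -0.0905, 0.0611]
ee_rot: [0.407, 0.913, -0.001, -0.001]
wrist_force: [-3.8, -4.5, 7.7]
finger_gap: 0.147
gripper_force: 30.0
```

```bash
python3 -c "from m import *;tq()"
```

```text
tq 0.0773 sd 0.018
t 29.65 pos [ 0.6047 -0.0905  0.0611] yang 42.0056483274893 zax [-0.0029 -0.0016 -1.    ] tool d to knob [-0.0003  0.0001  0.0011] j [-0.41  0.56  0.6   1.89 -0.42  0.82  1.15] F [-3.2496 -5.0854  7.7555] T [-1.2749  0.7581  0.0623]
```

Call:
arm_command(steps=[1, 0, 0, 0, 0, 0, 0.0222, 1, 0, 0, 0, 0, 0, 0.0222, 1, 0, 0, 0, 0, 0, 0.0222, 1, 0, 0, 0, 0, 0, 0.0222, 1, 0, 0, 0, 0, 0, 0.0222])

```text
t: 30.28
tool_pos: [0.6046, -0.0906, 0.0611]
ee_rot: [0.485, 0.874, -0.001, -0.001]
wrist_force: [-4.3, -5.7, 8.6]
finger_gap: 0.147
gripper_force: 30.0
```

```bash
python3 -c "from m import *;tq()"
```

```text
tq 0.1157 sd 0.025
t 30.575 pos [ 0.6046 -0.0907  0.0611] yang 32.01138486317647 zax [-0.0032 -0.0017 -1.    ] tool d to knob [-0.0003  0.0004  0.0011] j [-0.44  0.57  0.65  1.9  -0.46  0.83  1.01] F [-3.9661 -4.5862  8.3915] T [-1.3515  0.9894  0.0934]
```

Call:
arm_command(steps=[1, 0, 0, 0, 0, 0, 0.0333, 1, 0, 0, 0, 0, 0, 0.0333, 1, 0, 0, 0, 0, 0, 0.0333, 1, 0, 0, 0, 0, 0, 0.0333, 1, 0, 0, 0, 0, 0, 0.0333])

```text
t: 31.2
tool_pos: [0.6043, -0.0908, 0.0611]
ee_rot: [0.595, 0.803, -0.002, -0.001]
wrist_force: [-5.2, -4.7, 9.1]
finger_gap: 0.145
gripper_force: 30.0
```

```bash
python3 -c "from m import *;tq()"
```

```text
tq 0.0606 sd 0.046
t 31.5 pos [ 0.6043 -0.0908  0.0611] yang 17.015247355957328 zax [-0.0036 -0.0017 -1.    ] tool d to knob [-0.0001  0.0007  0.0011] j [-0.48  0.6   0.71  1.9  -0.51  0.84  0.8 ] F [-5.6237 -5.376  10.2371] T [-1.4911  1.4289  0.0283]
```

Call:
arm_command(steps=[1, 0, 0, 0, 0, 0, 0.0167, 1, 0, 0, 0, 0, 0, 0.0167, 1, 0, 0, 0, 0, 0, 0.0167, 1, 0, 0, 0, 0, 0, 0.0167, 1, 0, 0, 0, 0, 0, 0.0167])

```text
t: 32.12
tool_pos: [0.6041, -0.0908, 0.0611]
ee_rot: [0.646, 0.763, -0.002, -0.001]
wrist_force: [-7.1, -5.9, 11.3]
finger_gap: 0.144
gripper_force: 30.0
```

```bash
python3 -c "from m import *;tq()"
```

```text
tq 0.0644 sd 0.026
t 32.425 pos [ 0.6041 -0.0908  0.0611] yang 9.498653293990204 zax [-0.0038 -0.0017 -1.    ] tool d to knob [-0.      0.0009  0.0011] j [-0.51  0.61  0.75  1.9  -0.54  0.85  0.69] F [-7.3874 -5.8992 10.2908] T [-1.5075  1.6843  0.0511]
```

Call:
arm_command(steps=[1, 0, 0, 0, 0, 0, -0.0389, 1, 0, 0, 0, 0, 0, -0.0389, 1, 0, 0, 0, 0, 0, -0.0389, 1, 0, 0, 0, 0, 0, -0.0389, 1, 0, 0, 0, 0, 0, -0.0389])

```text
t: 33.05
tool_pos: [0.6045, -0.0907, 0.0611]
ee_rot: [0.522, 0.853, -0.002, -0.001]
wrist_force: [-3.3, -6.1, 8.9]
finger_gap: 0.146
gripper_force: 30.0
```

Call:
arm_command(steps=[0, 0, 0, 0, 0, 0, 0, 0, 0, 0, 0, 0, 0, 0, 0, 0, 0, 0, 0, 0, 0, 0, 0, 0, 0, 0, 0, 0, 0, 0, 0, -0.01, 0, 0, 0])

```text
t: 33.67
tool_pos: [0.6045, -0.0893, 0.0705]
ee_rot: [0.522, 0.853, -0.001, -0.002]
wrist_force: [-0.3, 0.0, -0.1]
finger_gap: 0.497
gripper_force: 0.0
```

Call:
arm_command(steps=[0, 0, 0, -0.03, 0, 0, 0, 0, 0, 0, -0.04, 0, 0, 0, 0, 0, 0, -0.04, 0, 0, 0, 0, 0, 0, -0.04, 0, 0, 0, 0, 0, 0, -0.02, 0, 0, 0])

```text
t: 34.3
tool_pos: [0.6059, -0.0896, 0.2432]
ee_rot: [0.522, 0.853, -0.0, -0.0]
wrist_force: [0.3, 0.4, 0.0]
finger_gap: 0.502
gripper_force: 0.0
```

```bash
python3 -c "
from k import *
st();knob(2)
b=cv2.imread('pics/k2_s.png');cv2.imwrite('pics/k2crop.png',cv2.resize(b[180:370,250:430],None,fx=3,fy=3,interpolation=cv2.INTER_CUBIC))
print(mask_c(red(b),(270,170,325,265))[:2])
P=np.array([.605,-.0905,.053]);
for q in (-93,-63,-33):print(q,(proj('side',P+.034*np.array([np.cos(np.radians(q)),np.sin(np.radians(q)),0]))-[250,180])*3)"
```

```text
t 34.3 pos [ 0.6059 -0.0896  0.2432] yang 27.04440917911756 zax [-0.0006 -0.0003 -1.    ] tool d to knob [-0.0006 -0.0012  0.1832] j [-0.58  0.38  0.81  1.74 -0.3   1.15  0.79] F [0.2931 0.3906 0.0402] T [-0.0826  0.0864  0.0064]
side [(-66, 104), (-64, 101), (140, 96), (142, 96), (144, 96), (146, 96)] med 66.56381
top [(92, 107), (90, 107), (94, 107), (88, 107), (86, 107), (84, 107)] med 71.75798
(array([295.2029, 195.5362]), np.int32(69))
-93 [335.9391 360.2721]
-63 [367.7427 354.6544]
-33 [389.3874 338.571 ]
```

View pics/k2crop.png

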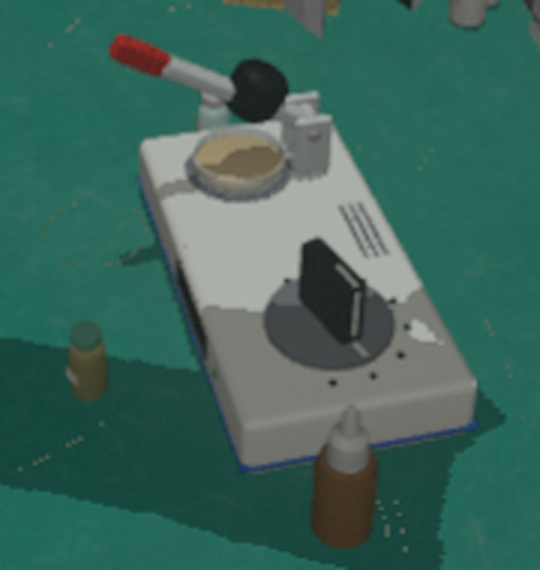

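The crop shows the pointer at about (362,350), aimed at the seventh dot at (373,376), exactly four clicks on. The head is still up and the vials and dropper haven't moved. Now back to the paddle.

Call:
arm_command(steps=[0, 0.0298, 0.0047, 0, 0, 0, 0, 0, 0.0298, 0.0047, 0, 0, 0, 0, 0, 0.0298, 0.0047, 0, 0, 0, 0, 0, 0.0298, 0.0047, 0, 0, 0, 0, 0, 0.0298, 0.0047, 0, 0, 0, 0])

```text
t: 35.02
tool_pos: [0.5575, 0.055, 0.2394]
ee_rot: [0.522, 0.853, -0.002, -0.002]
wrist_force: [-0.3, 0.6, -0.2]
finger_gap: 0.502
gripper_force: 0.0
```

Call:
arm_command(steps=[0, 0, 0, 0, 0, 0, -0.0835, 0, 0, 0, 0, 0, 0, -0.0835, 0, 0, 0, 0, 0, 0, -0.0835, 0, 0, 0, 0, 0, 0, -0.0835, 0, 0, 0, 0, 0, 0, -0.0835])

```text
t: 35.65
tool_pos: [0.5578, 0.0541, 0.2394]
ee_rot: [0.217, 0.976, -0.001, -0.002]
wrist_force: [0.1, -0.2, 0.3]
finger_gap: 0.499
gripper_force: 0.0
```

Call:
arm_command(steps=[0, 0, 0, 0, 0, 0, -0.0835, 0, 0, 0, 0, 0, 0, -0.0835, 0, 0, 0, 0, 0, 0, -0.0835, 0, 0, 0, 0, 0, 0, -0.0835, 0, 0, 0, 0, 0, 0, -0.0835])

```text
t: 36.28
tool_pos: [0.5578, 0.0541, 0.2393]
ee_rot: [-0.109, 0.994, -0.0, -0.003]
wrist_force: [-0.5, -0.4, -1.0]
finger_gap: 0.499
gripper_force: 0.0
```

Call:
arm_command(steps=[0, 0, 0, 0, 0, 0.072, 0, 0, 0, 0, 0, 0, 0.072, 0, 0, 0, 0, 0, 0, 0.072, 0, 0, 0, 0, 0, 0, 0.072, 0, 0, 0, 0, 0, 0, 0.072, 0])

```text
t: 36.9
tool_pos: [0.5582, 0.0542, 0.2394]
ee_rot: [-0.102, 0.954, -0.03, -0.282]
wrist_force: [-0.2, 1.6, 0.5]
finger_gap: 0.505
gripper_force: 0.0
```

Run:
```python
from m import *
st()
s=robot.read_state();R=Ro.from_quat(s["ee_rot"]).as_matrix();u=np.radians(12.1)
y=np.array([-np.sin(u),np.cos(u),0]);th=.555
z=np.array([-np.sin(th)*np.cos(u),-np.sin(th)*np.sin(u),-np.cos(th)])
G=np.c_[np.cross(y,z),y,z]
print("rotvec share",Ro.from_matrix(R.T@G).as_rotvec()/(np.pi/2),"shift",R.T@(np.array([.4935,.0400,.1245])-s["tool_pos"]))
```

```text
t 36.9 pos [0.5582 0.0542 0.2394] yang 102.21034100338946 zax [-0.531  -0.1144 -0.8396] tool d to knob [-0.1101 -0.1516  0.1423] j [-0.55  0.64  0.54  1.43 -0.2   1.72  1.81] F [-0.2135  1.6111  0.4892] T [ 0.1047 -0.4862  0.0302]
rotvec share [-0.0004 -0.0122  0.0012] shift [-0.0068 -0.0003  0.1324]
```

Call:
arm_command(steps=[0, 0, 0, 0, 0, -0.012, 0, 0, -0.0043, 0, 0.03, 0, 0, 0, 0, 0, 0, 0.035, 0, 0, 0, 0, 0, 0, 0.035, 0, 0, 0, 0, 0, 0, 0.03, 0, 0, 0])

```text
t: 37.52
tool_pos: [0.4944, 0.0402, 0.1266]
ee_rot: [-0.102, 0.957, -0.029, -0.269]
wrist_force: [0.7, 0.2, -0.8]
finger_gap: 0.503
gripper_force: 0.0
```

Call:
arm_command(steps=[0, 0, 0, 0.0025, 0, 0, 0, 1, 0, 0, 0, 0, 0, 0, 1, 0, 0, 0, 0, 0, 0, 1, 0, 0, 0, 0, 0, 0, 1, 0, 0, 0, 0, 0, 0])

```text
t: 38.15
tool_pos: [0.4948, 0.0403, 0.1257]
ee_rot: [-0.102, 0.957, -0.029, -0.27]
wrist_force: [1.0, 0.7, -0.8]
finger_gap: 0.125
gripper_force: 30.0
```

```bash
python3 -c "from m import *;st()"
```

```text
t 38.15 pos [0.4948 0.0403 0.1257] yang 102.21446502424386 zax [-0.5102 -0.1104 -0.8529] tool d to knob [-0.1026 -0.1513  0.0143] j [-0.57  0.63  0.52  1.71 -0.22  1.43  1.82] F [ 1.0417  0.7431 -0.7846] T [ 0.3507 -0.5646 -0.0744]
```

Call:
arm_command(steps=[1, -0.0005, 0, 0.0034, 0, -0.0175, 0, 1, -0.0005, 0, 0.0034, 0, -0.0175, 0, 1, -0.0005, 0, 0.0033, 0, -0.0175, 0, 1, -0.0004, 0, 0.0034, 0, -0.0175, 0, 1, -0.0005, 0, 0.0033, 0, -0.0175, 0])

```text
t: 38.78
tool_pos: [0.4888, 0.0389, 0.1095]
ee_rot: [-0.104, 0.974, -0.022, -0.202]
wrist_force: [3.8, 1.5, -0.2]
finger_gap: 0.13
gripper_force: 30.0
```

Call:
arm_command(steps=[1, -0.0005, 0, 0.0034, 0, -0.0175, 0, 1, -0.0005, 0, 0.0034, 0, -0.0175, 0, 1, -0.0005, 0, 0.0033, 0, -0.0175, 0, 1, -0.0004, 0, 0.0034, 0, -0.0175, 0, 1, -0.0005, 0, 0.0033, 0, -0.0175, 0])

```text
t: 39.4
tool_pos: [0.4853, 0.0382, 0.0929]
ee_rot: [-0.105, 0.985, -0.014, -0.135]
wrist_force: [4.0, 1.7, 0.5]
finger_gap: 0.125
gripper_force: 30.0
```

Call:
arm_command(steps=[1, -0.0005, 0, 0.0034, 0, -0.0175, 0, 1, -0.0005, 0, 0.0034, 0, -0.0175, 0, 1, -0.0005, 0, 0.0033, 0, -0.0175, 0, 1, -0.0004, 0, 0.0034, 0, -0.0175, 0, 1, -0.0005, 0, 0.0033, 0, -0.0175, 0])

```text
t: 40.02
tool_pos: [0.484, 0.0379, 0.076]
ee_rot: [-0.106, 0.992, -0.007, -0.067]
wrist_force: [3.9, 1.9, 0.5]
finger_gap: 0.123
gripper_force: 30.0
```

Last stretch, at about half speed and then slower.

Call:
arm_command(steps=[1, -0.0003, 0, 0.002, 0, -0.0105, 0, 1, -0.0003, 0, 0.002, 0, -0.0105, 0, 1, -0.0003, 0, 0.002, 0, -0.0105, 0, 1, -0.0003, 0, 0.002, 0, -0.0105, 0, 1, -0.0003, 0, 0.002, 0, -0.0105, 0])

```text
t: 40.65
tool_pos: [0.4843, 0.038, 0.0659]
ee_rot: [-0.106, 0.994, -0.003, -0.027]
wrist_force: [3.2, 1.9, 1.0]
finger_gap: 0.12
gripper_force: 30.0
```

Call:
arm_command(steps=[1, -0.0002, 0, 0.0014, 0, -0.007, 0, 1, -0.0002, 0, 0.0013, 0, -0.007, 0, 1, -0.0002, 0, 0.0014, 0, -0.007, 0, 1, -0.0002, 0, 0.0013, 0, -0.007, 0, 1, 0, 0, 0, 0, 0, 0])

```text
t: 41.28
tool_pos: [0.4848, 0.0381, 0.0606]
ee_rot: [-0.106, 0.994, -0.001, -0.005]
wrist_force: [3.1, 1.6, -1.1]
finger_gap: 0.126
gripper_force: 30.0
```

Call:
arm_command(steps=[1, 0, 0, 0.0007, 0, -0.0035, 0, 1, 0, 0, 0.0007, 0, -0.0035, 0, 1, 0, 0, 0.0005, 0, 0, 0, 1, 0, 0, 0, 0, 0, 0, 1, 0, 0, 0, 0, 0, 0])

```text
t: 41.9
tool_pos: [0.4851, 0.0381, 0.0592]
ee_rot: [-0.106, 0.994, 0.0, 0.0]
wrist_force: [-0.9, 0.1, 16.0]
finger_gap: 0.127
gripper_force: 30.0
```

Call:
arm_command(steps=[0, 0, 0, 0, 0, 0, 0, 0, 0, 0, 0, 0, 0, 0, 0, 0, 0, 0, 0, 0, 0, 0, 0, 0, 0, 0, 0, 0, 0, 0, 0, -0.01, 0, 0, 0])

```text
t: 42.52
tool_pos: [0.4844, 0.0379, 0.0686]
ee_rot: [-0.106, 0.994, -0.0, -0.001]
wrist_force: [0.4, -0.8, -0.2]
finger_gap: 0.497
gripper_force: 0.0
```

Call:
arm_command(steps=[0, 0, 0, -0.02, 0, 0, 0, 0, 0, 0, -0.03, 0, 0, 0, 0, 0, 0, -0.03, 0, 0, 0, 0, 0, 0, -0.03, 0, 0, 0, 0, 0, 0, -0.02, 0, 0, 0])

```text
t: 43.15
tool_pos: [0.4852, 0.038, 0.2007]
ee_rot: [-0.106, 0.994, 0.0, 0.001]
wrist_force: [0.2, -0.3, 0.2]
finger_gap: 0.499
gripper_force: 0.0
```

Call:
arm_command(steps=[0, 0, 0.04, -0.02, 0, 0, 0, 0, 0, 0.05, -0.02, 0, 0, 0, 0, 0, 0.05, 0, 0, 0, 0, 0, 0, 0.04, 0, 0, 0, 0, 0, 0, 0, 0, 0, 0, 0])

```text
t: 43.78
tool_pos: [0.4459, 0.2165, 0.2392]
ee_rot: [-0.108, 0.994, 0.0, 0.0]
wrist_force: [-0.0, -0.5, -0.7]
finger_gap: 0.497
gripper_force: 0.0
```

```bash
python3 -c "
from k import *
st();knob(3)
b=cv2.imread('pics/k3_s.png');cv2.imwrite('pics/k3crop.png',cv2.resize(b[180:370,250:430],None,fx=3,fy=3,interpolation=cv2.INTER_CUBIC))
print('side red',mask_c(red(b),(260,180,310,260))[:2],'start was 286.46 227.06');t=cv2.imread('pics/k3_t.png');print(mask_c(red(t),(280,220,320,270))[:2],'start 299.79 246.17')"
```

```text
t 43.775 pos [0.4459 0.2165 0.2392] yang 102.44818430010126 zax [ 0.0001  0.0002 -1.    ] tool d to knob [-0.0891 -0.3343  0.1792] j [-1.    0.09  0.45  1.98 -0.05  1.08  1.26] F [-0.0195 -0.4608 -0.7443] T [0.0438 0.0104 0.0189]
side [(-66, 134), (-64, 133), (-62, 121), (-68, 120), (-60, 106), (-70, 103)] med 91.92822
top [(-54, 130), (-56, 129), (-52, 124), (146, 122), (144, 122), (142, 122)] med 117.53096
side red (array([286.4861, 227.0833]), np.int32(72)) start was 286.46 227.06
(array([300.0132, 245.9737]), np.int32(76)) start 299.79 246.17
```

View pics/k3crop.png

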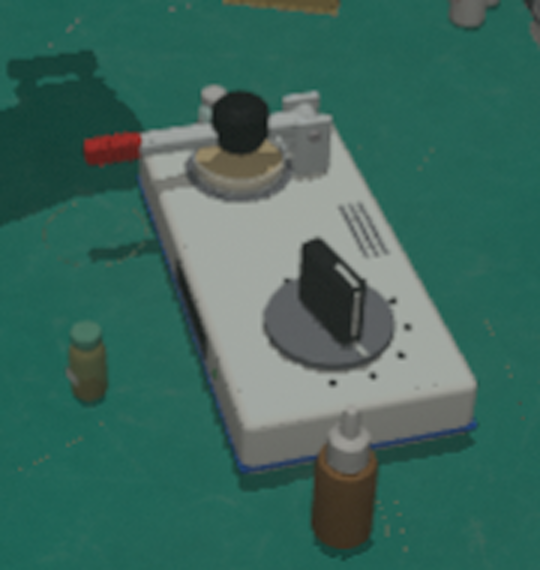

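The final view shows the paddle back at its starting pixel position (side 286.5, 227.1), so the head is fully down. The pointer at about (362,350) is on the seventh dot, and the vials and dropper stand where they were. Handing in.

```bash
python3 -c "
from workcell import robot
print(robot.finish_job())"
```

```text
the job is handed in; nothing more can be done
None
```

The job is handed in: I raised the head to its stop, turned the selector exactly four clicks clockwise (third to seventh dot), and lowered the head fully again, with the vials and dropper left where they stood, in about 44 of the 72 seconds.

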